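# Check a small frame for square with a sprung slide rule

## Robot

A 6-joint arm with a two-finger parallel gripper is mounted at the origin on the work surface. World frame = base frame: x ahead of the robot, y to its left, z up, the work surface at z = 0. Lengths are in mm, angles in rad, forces in N, time in s.
With the tool pointing down it reaches from about 275 to 725 mm from the base axis. Payload 5.6 kg.
Tool frame: the origin (TCP) lies at the very end of the fingers, on their centre line; the grasp point (between the pads) lies 19 mm behind it (r.grip_point_offset is the distance from the TCP to the grasp point, in mm); z points along the fingers, y is the line along which they close (so a half turn about z gives the same grasp; the last joint's range is limited). The gripper opens to 85 mm and grips with 20 to 120 N. Pads are 22 mm wide; open, the fingers measure 114 mm over their backs; the gripper's body (76 mm by 85 mm) begins 54 mm behind the grasp point. The pads swing forward as they close: fully open they stand 13 mm farther back than shut.
Start: joints at [1.419, 0.255, 0.108, 0, -1.424, -0.285], TCP at [232.646, 498.366, 231.283] pointing down, gripper open.
Joint ranges: [-2.95, 2.95], [-1.21, 1.97], [-1.09, 1.5], [-2.87, 1.71], [-2.94, -0.07], [-3.05, 3.05]. Speed limits (rad/s): [2.57, 2.57, 3.14, 3.14, 3.14, 3.14].

## Interface

Orientations are given as a unit quaternion [w, x, y, z].
In Python, from station import readout, vision, workorder, r gives the robot as it stands.
- The arm moves only by the tool carry_out, never from a script. Its argument "plan" is a list that holds one entry, the list of rows, each a list of 7 numbers: the turn, a rotation vector about the tool's x, y, z in rad, then the shift along the tool's x, y, z in cm, then the gripper command: -1 is shut, 1 is fully open, values between are in proportion. A call has exactly 8 rows; each row is the pose to reach, as a shift and turn from the pose commanded when the call began, along the tool's axes at that moment; what a row does not reach only later rows make up. A row lasts 1/8 s, in which the tool goes at most 62.5 mm and 10.7 degrees, less where a joint would pass 70% of its speed; a pose out of reach is approached as far as the arm can. A call with a gripper value outside its range is refused whole. The fingers move at their own pace and stop on an object; "force" is the grip in N (left out, the last holds). Time passes only in rows, so rows that repeat a pose let the fingers close, or fill a call up. It gives the time, the measured TCP pose, the force, the opening and the grip force at its end, in the units of the state.
- readout.get_obs(): the state, without advancing time (a new reading comes with each control period).
- vision.read_camera(name): name is "scene" or "top" or "wrist"; returns (picture, depth): 420x560x3 uint8, red, green, blue; 420x560 float32, mm along the optical axis (not along the pixel's ray), 0 where there is no reading.
- vision.get_calibration(name): a dict with "K" (3x3 intrinsics, pixels), "xyz" and "attitude" of the camera in the world; the wrist camera has in their place "tool_from_camera" (4x4, takes a point from camera to tool coordinates, whose origin is the TCP and whose axes are the flange's). Camera axes: x right, y down, z forward; pixel columns grow to the right and rows downward; lengths in mm; the calibration is good to about 2 mm. A picture is of the moment at which its call begins: read the wrist's pose just before it. get_calibration takes no time and is no camera call.
- workorder.job_done(): hands the job in; it is judged then, once.
The state is a dict: "t": time; "joint_pos": joint angles; "dq": joint speeds; "tau": joint torques, N m; "ee_pos": TCP position; "orientation": TCP orientation; "force": force on the tool from outside, world axes, zero at the start; "torque": the same for the moment, N m; "gripper_width": opening from 0.0 (shut) to 1.0 (fully open); "gripper_force": force on a finger pad.
Only numpy, scipy, OpenCV 4.12 (cv2) and the standard library are available. Lean on these libraries where they do the work, as an engineer would, in place of code of your own. Each camera call takes 0.05 s, during which the arm holds its last target. There are 200 camera calls.

## Task

Check the small wooden frame for square: lift the sprung slide rule out of its slotted stand, stand it on the bench and let go, and take it again by its two grips to squeeze it short, then measure both inside diagonals, standing it inside the frame and letting go so that its feet spread right into the two opposite corners. Measure the shorter diagonal, then the longer, and leave the rule standing there across the longer one, let go. Always let the rule spread slowly under control, never let it snap open, and leave the other things on the bench alone.

Things in the scene. Friction and masses are not known exactly. Their poses are not given: they have to be found in the camera images.
- rule_mid (a point): The sprung slide rule, 184 long fully spread, standing on two brass feet. This point: centre of its aluminium sleeve (72 long, 16 wide, 16 high), 36 above the soles. x runs along the rule from fixed to sliding foot, z up. Starts fully spread in the stand, can be lifted straight up by the sleeve between the two black grips, but the stand leaves no finger room outside the grips.
- grip_fixed (a point): Centre of the black grip of the fixed half: 8 thick along the rule, 20 wide, 36 high, standing on the sleeve, from 44 to 80 above the soles. Fully spread, both grips lie 28 either side of rule_mid: 64 over their outer faces. Pressing them together from outside draws the feet together; fully squeezed they meet a stop at 22 over the outer faces.
- grip_sliding (a point): Centre of the like grip of the sliding half. Outside the grips, at sleeve height (28 to 44 above the soles), runs only a thin steel blade, 6 wide, to the feet.
- rule_slide (a joint): How far the rule is squeezed, m: 0 fully spread, 0.042 fully squeezed (foot centres 118 mm apart). The foot centres are 160 mm minus this apart: the smaller it reads, the longer the diagonal. A spring spreads it: 2.5 N fully spread, 5 N fully squeezed. Let it out by opening the fingers slowly or in small steps.
- foot_fixed (a point): Centre of the sole of the fixed foot: round, 24 across, 28 high, under the end of the rule, 80 from rule_mid. Squeezed evenly from both sides, each foot moves in by the same amount.
- foot_sliding (a point): Centre of the sole of the sliding foot, the same size, 80 from rule_mid fully spread.
- rule: The whole rule, about 280 g; origin midway between the feet when fully spread, level with the soles; axes as at rule_mid.
- frame: Small glued-up wooden frame, veneered on top, on a 176 x 176 x 9 plywood baseboard fixed to the bench. Rails 16 wide, 22 high above the board (31 above the bench). Inside edges are all 120 long but it is out of square: one diagonal is some 15 longer than the other. Origin at the centre of the opening, under the board, z up. May lie at any yaw.
- corner_1 (a point): inside corner 1 of the frame (numbered in order round it, opposite 3), on the upper face of the baseboard, 9 above the bench. A foot pushed right into a corner has its centre 16 to 18 from this point.
- corner_2 (a point): inside corner 2 of the frame (numbered in order round it, opposite 4), on the upper face of the baseboard, 9 above the bench. A foot pushed right into a corner has its centre 16 to 18 from this point.
- corner_3 (a point): inside corner 3 of the frame (numbered in order round it, opposite 1), on the upper face of the baseboard, 9 above the bench. A foot pushed right into a corner has its centre 16 to 18 from this point.
- corner_4 (a point): inside corner 4 of the frame (numbered in order round it, opposite 2), on the upper face of the baseboard, 9 above the bench. A foot pushed right into a corner has its centre 16 to 18 from this point.
- stand_mid (a point): Wooden slotted stand, 200 x 60, fixed to the bench; this point: middle of its floor, 10 above the bench; x along it. Two pairs of uprights, 92 high above the bench, 12 thick, 46 either side of the middle along x, with a 12 wide slot between each pair for the rule's blade. The bench between stand and frame, near the middle line and 0.57 m ahead of the robot, is bare.
- glue: bystander: yellow glue bottle, 56 across, 170 tall; origin at the centre of its base
- offcut: bystander: wooden offcut, 90 x 45 x 24; origin at the centre of its underside
- mallet: bystander: hammer lying on its side; origin under its middle
- roller: bystander: veneer roller lying down, rubber roll 40 across with a wooden handle, about 155 long; origin under the roll
- block: bystander: dark wooden block, 120 x 60 x 40; origin under its middle
- cup: bystander: white cup, 76 across, 95 tall; origin at the centre of its base
There are look-alikes about, which are no part of the job. What is shaped like the rule but pink is not meant. Of the things that look like the frame, take the one that is farthest from the robot's base at the start.

How it is judged:
By the outcome, as a careful person would: the job done as asked, in the order asked, and still so for the second after the job is handed in, with the robot touching nothing.
It also fails if it takes over 72 s, if anything falls off the work surface, if the arm or the gripper's body presses on something with over 40 N, if the wrist force passes 120 N, or if a joint passes its speed limit or range.

## Working session

There is one attempt and no reset: what is moved stays moved. The work goes in short steps, Python scripts to look and compute and a tool call to move; the robot and the scene stay as the last step left them, time stands still between calls to the robot, and variables do not carry over. Pictures are saved under pics/ and viewed, at most 11 in all, crops included, and the job is handed in when it is done.

Besides the shell and the picture viewer there is one more tool, called after "Emit:" as a command line: name --argument value ..., lists and objects as JSON in quotes. carry_out: Moves the arm, as the interface text tells. Its arguments: {"type":"object","properties":{"plan":{"type":"array","items":{"type":"array","items":{"type":"array","items":{"type":"number"}}}},"force":{"type":"number"}},"required":["plan"]}

```bash
mkdir -p pics; ls
cat > h.py <<'E'
import numpy as np, cv2
from scipy.spatial.transform import Rotation as R
from station import readout, vision, workorder, r
def quat(q): return R.from_quat([q[1],q[2],q[3],q[0]])
def cam(name):
    c=vision.get_calibration(name); K=np.array(c["K"])
    if name=="wrist":
        o=readout.get_obs(); T=np.eye(4); T[:3,:3]=quat(o["orientation"]).as_matrix(); T[:3,3]=o["ee_pos"]
        T=T@np.array(c["tool_from_camera"])
    else:
        T=np.eye(4); a=np.array(c["attitude"]); T[:3,:3]=a if a.shape==(3,3) else quat(a).as_matrix(); T[:3,3]=c["xyz"]
    im,d=vision.read_camera(name)
    return im,d,K,T
def save(n,im): cv2.imwrite("pics/"+n,im[:,:,::-1])
def cloud(d,K,T):
    v,u=np.mgrid[:d.shape[0],:d.shape[1]]
    p=np.stack([(u-K[0,2])/K[0,0]*d,(v-K[1,2])/K[1,1]*d,d],-1)
    return p@T[:3,:3].T+T[:3,3]
E
python3 - <<'E'
from h import *
for n in ("scene","top"):
    im,d,K,T=cam(n); save(n+"0.png",im); np.savez(n+"0.npz",im=im,d=d,K=K,T=T); print(n,K,T)
o=readout.get_obs(); print(o)
E
```

```text
pics
scene [[503.95992984   0.         273.60273709]
 [  0.         503.95992984 215.48008545]
 [  0.           0.           1.        ]] [[-6.16209761e-01  6.81191954e-01 -3.95301218e-01  1.16177759e+03]
 [ 7.87561657e-01  5.29341172e-01 -3.15506829e-01  5.84302468e+02]
 [-5.67150319e-03 -5.05742470e-01 -8.62665861e-01  1.43378795e+03]
 [ 0.00000000e+00  0.00000000e+00  0.00000000e+00  1.00000000e+00]]
top [[470.33788836   0.         284.24107947]
 [  0.         470.33788836 212.95900569]
 [  0.           0.           1.        ]] [[ 5.07595043e-04 -9.94449978e-01  1.05209235e-01  3.41962950e+02]
 [-9.99879850e-01  1.12526891e-03  1.54602180e-02  4.91617983e+01]
 [-1.54928021e-02 -1.05204441e-01 -9.94329924e-01  1.80269800e+03]
 [ 0.00000000e+00  0.00000000e+00  0.00000000e+00  1.00000000e+00]]
{'t': 0.1, 'joint_pos': array([ 1.41860696e+00,  2.55660537e-01,  1.07146907e-01, -4.14635635e-04,
       -1.42389460e+00, -2.84617880e-01]), 'dq': array([-0.00019346, -0.00147403,  0.00254628,  0.00245707,  0.00037981,
        0.0001766 ]), 'tau': array([-3.25286404e-03, -3.87603593e+01,  2.38475811e+01,  5.37788004e+00,
       -3.70406822e-03, -1.11205185e-05]), 'ee_pos': array([232.43463787, 497.99018893, 230.50690646]), 'orientation': array([ 8.17755705e-04,  9.76237633e-01, -2.16701158e-01, -1.51284332e-04]), 'force': array([-0.33152199,  0.26065195, -0.3558304 ]), 'torque': array([0.0042203 , 0.03618095, 0.0058755 ]), 'gripper_force': 0.0, 'gripper_width': 1.0002804397796723}
```

View pics/scene0.png

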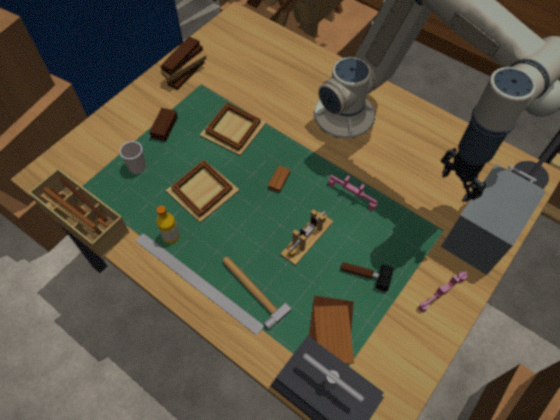

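View pics/top0.png

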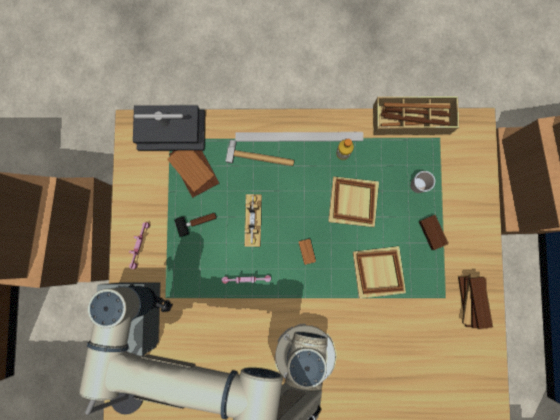

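The scene view shows the stand with the rule at about (307,238), two frames at (232,128) and (202,190), and two pink look-alikes. The top view puts the stand at (253,220), the far frame (the target) at (354,202) and the nearer frame at (379,272).

Run:
```python
from h import *
z=np.load("top0.npz"); P=cloud(z["d"],z["K"],z["T"]); im=z["im"]
for u,v in [(253,220),(253,198),(253,240),(354,202),(379,272),(306,250),(346,148)]: print(u,v,P[v,u].round())
# stand & frame: height masks
for nm,(u0,u1,v0,v1),(a,b) in [("frame",(322,388,170,235),(22,40)),("stand",(238,270,188,252),(5,15)),("rule",(238,270,188,252),(30,130)),("board",(322,388,170,235),(5,40))]:
    q=P[v0:v1,u0:u1].reshape(-1,3); m=(q[:,2]>a)&(q[:,2]<b); q=q[m]
    rc=cv2.minAreaRect(q[:,:2].astype(np.float32)); print(nm,m.sum(),rc, q.mean(0).round(1), cv2.boxPoints(rc).round().tolist())
crop=lambda a,b,c,d:cv2.resize(im[c:d,a:b],(400,400),interpolation=cv2.INTER_CUBIC)
save("c1.png",np.hstack([crop(225,281,190,246),crop(322,388,170,236)]))
```

```text
253 220 [501. 194.  48.]
253 198 [583. 193.  58.]
253 240 [427. 194.  35.]
354 202 [ 573. -190.   11.]
379 272 [ 307. -281.    8.]
306 250 [390.  -5.  17.]
346 148 [ 756. -149.  126.]
frame 620 ((578.603271484375, -187.57350158691406), (162.3418426513672, 152.63673400878906), 80.994384765625) [ 578.5 -190.5   30.4] [[491.0, -256.0], [641.0, -280.0], [667.0, -119.0], [516.0, -95.0]]
stand 517 ((507.7982177734375, 195.45445251464844), (243.08058166503906, 120.19232940673828), 0.14446252584457397) [504.  193.6   9.2] [[386.0, 255.0], [386.0, 135.0], [629.0, 136.0], [629.0, 256.0]]
rule 290 ((506.6875, 196.7733154296875), (43.532440185546875, 182.27316284179688), 89.19776153564453) [506.5 196.7  62.6] [[415.0, 176.0], [598.0, 174.0], [598.0, 217.0], [416.0, 220.0]]
board 2078 ((574.773681640625, -193.14108276367188), (251.5088348388672, 248.65628051757812), 89.79415130615234) [ 576.2 -188.8   16.1] [[450.0, -318.0], [699.0, -319.0], [700.0, -68.0], [451.0, -67.0]]
```

View pics/c1.png

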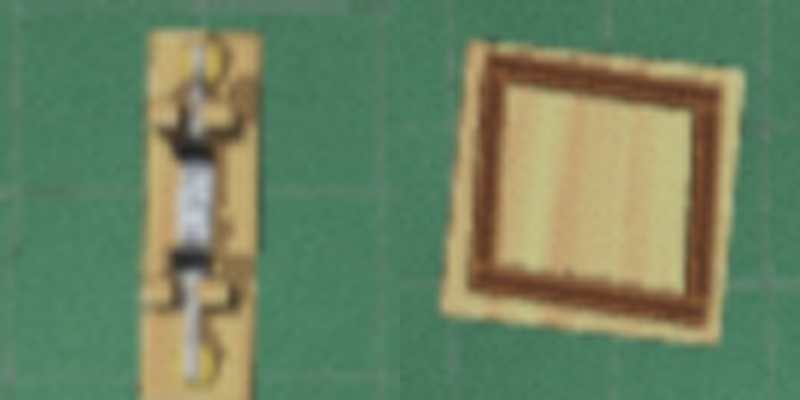

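The crop shows the stand and the rule lying nearly along world x, with the rule's middle near (506,195). The frame is turned about 8°. Next I'll take close views with the wrist camera.

```bash
cat >> h.py <<'E'
import json,os
def plan(x,y,z,yaw,commit=True,start=None):
    """target TCP, yaw = world angle (deg) of tool x, tool straight down. prints delta for the last row"""
    C=json.load(open("cmd.json")) if os.path.exists("cmd.json") else dict(p=[232.646,498.366,231.283],q=[0,0,0,0])
    o=readout.get_obs()
    R0=quat(o["orientation"]) if not os.path.exists("cmd.json") else R.from_quat(C["q"])
    a=np.radians(yaw)
    Rt=R.from_matrix(np.array([[np.cos(a),np.sin(a),0],[np.sin(a),-np.cos(a),0],[0,0,-1.]]))
    rv=(R0.inv()*Rt).as_rotvec().round(3); t=(R0.inv().apply(np.array([x,y,z])-C["p"])/10).round(2)
    print("rot",rv.tolist(),"shift cm",t.tolist())
    if commit: json.dump(dict(p=(R0.apply(t*10)+C["p"]).tolist(),q=(R0*R.from_rotvec(rv)).as_quat().tolist()),open("cmd.json","w"))
def chk():
    o=readout.get_obs(); C=json.load(open("cmd.json")); m=quat(o["orientation"]).as_matrix()
    print("t",o["t"],"pos",o["ee_pos"].round(1),"cmd",np.round(C["p"],1),"yaw",np.degrees(np.arctan2(m[1,0],m[0,0])).round(2),"z",m[:,2].round(4),"F",o["force"].round(1),"w",(o["gripper_width"]*85).round(1) if 1 else 0,"gf",o["gripper_force"])
E
python3 - <<'E'
from h import *
print(np.array(vision.get_calibration("wrist")["tool_from_camera"]).round(3).tolist(), vision.get_calibration("wrist")["K"])
plan(440,195,300,0)
E
```

```text
[[-0.001, -0.959, -0.282, 72.301], [1.0, -0.001, -0.001, 0.771], [0.0, -0.282, 0.959, -142.676], [0.0, 0.0, 0.0, 1.0]] [[370.87437948   0.         279.86182121]
 [  0.         370.87437948 210.82839635]
 [  0.           0.           1.        ]]
rot [0.002, 0.0, -0.437] shift cm [31.62, 18.73, -6.84]
```

```bash
rm cmd.json
python3 - <<'E'
from h import *
plan(530,195,250,0)
E
```

```text
rot [0.002, 0.0, -0.437] shift cm [39.78, 14.91, -1.84]
```

Emit:
carry_out --plan '[[[0.002,0,-0.1,10,3.7,-0.5,1],[0.002,0,-0.2,18,6.7,-0.9,1],[0.002,0,-0.3,26,9.7,-1.2,1],[0.002,0,-0.4,33,12.4,-1.5,1],[0.002,0,-0.437,39.78,14.91,-1.84,1],[0.002,0,-0.437,39.78,14.91,-1.84,1],[0.002,0,-0.437,39.78,14.91,-1.84,1],[0.002,0,-0.437,39.78,14.91,-1.84,1]]]'

```text
t: 1.1
ee_pos: [531.6, 192.3, 248.7]
orientation: [-0.0, 1.0, -0.002, -0.0]
force: [-0.7, -0.1, 0.6]
gripper_width: 0.998
gripper_force: 0.0
```

Run:
```python
from h import *
chk()
im,d,K,T=cam("wrist"); save("w1.png",im); np.savez("w1.npz",im=im,d=d,K=K,T=T)
P=cloud(d,K,T)
for a,b in [(5,14),(40,58),(75,87),(89,97)]:
    m=(P[...,2]>a)&(P[...,2]<b)&(abs(P[...,1]-195)<45)&(abs(P[...,0]-505)<120)
    q=P[m]; rc=cv2.minAreaRect(q[:,:2].astype(np.float32)); print(a,b,m.sum(),rc,q.min(0).round(1),q.max(0).round(1))
```

```text
Traceback (most recent call last):
  File "h.py", line 32, in chk
    print("t",o["t"],"pos",o["ee_pos"].round(1),"cmd",np.round(C["p"],1),"yaw",np.degrees(np.arctan2(m[1,0],m[0,0])).round(2),"z",m[:,2].round(4),"F",o["force"].round(1),"w",(o["gripper_width"]*85).round(1) if 1 else 0,"gf",o["gripper_force"])
                                                                                                                                                                              ^^^^^^^^^^^^^^^^^^^^^^^^^^^^^
AttributeError: 'float' object has no attribute 'round'
```

```bash
sed -i 's/(o\["gripper_width"\]\*85).round(1) if 1 else 0/round(o["gripper_width"]*85,1)/' h.py
python3 - <<'E'
from h import *
chk()
im,d,K,T=cam("wrist"); save("w1.png",im); np.savez("w1.npz",im=im,d=d,K=K,T=T)
P=cloud(d,K,T)
for a,b in [(5,14),(40,58),(75,87),(89,97)]:
    m=(P[...,2]>a)&(P[...,2]<b)&(abs(P[...,1]-195)<45)&(abs(P[...,0]-505)<120)
    q=P[m]; rc=cv2.minAreaRect(q[:,:2].astype(np.float32)); print(a,b,m.sum(),rc,q.min(0).round(1),q.max(0).round(1))
E
```

```text
t 1.1 pos [531.6 192.3 248.7] cmd [530. 195. 250.] yaw -0.26 z [-9.e-04  7.e-04 -1.e+00] F [-0.7 -0.1  0.6] w 84.8 gf 0.0
5 14 5326 ((506.65423583984375, 197.43357849121094), (60.12777328491211, 199.66720581054688), 88.79154968261719) [407.3 165.9   6.2] [606.2 228.9  14. ]
40 58 1621 ((506.2538146972656, 197.1593780517578), (43.741241455078125, 176.1911163330078), 88.57071685791016) [418.2 174.7  40.1] [594.5 220.   58. ]
75 87 462 ((511.98284912109375, 196.98533630371094), (43.838050842285156, 93.51173400878906), 88.57740020751953) [464.7 174.8  75. ] [559. 220.  87.]
89 97 1416 ((506.3686828613281, 197.60260009765625), (43.60403823852539, 104.56354522705078), 88.8681411743164) [454.3 175.   89. ] [558.9 220.4  94.2]
```

View pics/w1.png

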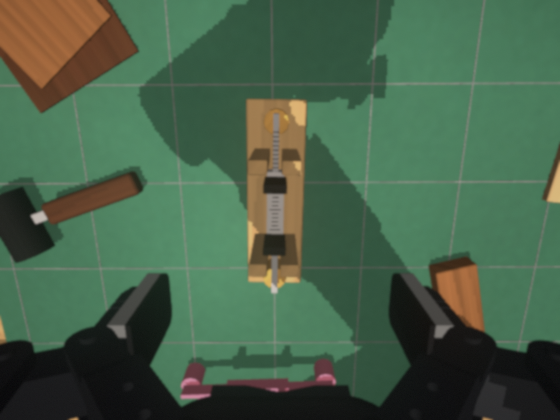

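The wrist view shows the rule's sleeve centred near (276,215), with grips at (276,185) and (275,245). The offcut, the mallet and one pink look-alike are clear of the grasp.

Run:
```python
from h import *
chk()
z=np.load("w1.npz"); P=cloud(z["d"],z["K"],z["T"])
m=(P[...,2]>70)&(P[...,2]<95)&(abs(P[...,1]-197)<5)&(abs(P[...,0]-506)<60)
q=P[m]; print(np.histogram(q[:,0],bins=np.arange(446,570,4)))
m=(P[...,2]>45)&(P[...,2]<70)&(abs(P[...,1]-197)<16)&(abs(P[...,0]-506)<20); q=P[m]
print(q.mean(0),q.min(0),q.max(0), np.polyfit(q[:,0],q[:,1],1))
im,d,K,T=cam("wrist"); Q=cloud(d,K,T); m=(Q[...,2]>45)&(Q[...,2]<70)&(abs(Q[...,1]-197)<16)&(abs(Q[...,0]-506)<20); q=Q[m];print(q.mean(0))
m=(Q[...,2]>70)&(Q[...,2]<95)&(abs(Q[...,1]-197)<16)&(abs(Q[...,0]-506)<37)
for s in (-1,1):
    g=Q[m&(s*(Q[...,0]-506)>0)]; print(len(g),g.mean(0),g.min(0),g.max(0))
plan(506,197,120,-1.2)
```

```text
t 1.15 pos [530.6 193.6 248.8] cmd [530. 195. 250.] yaw -0.17 z [-0.0011  0.0012 -1.    ] F [ 1.1  0.3 -1. ] w 85.5 gf 0.0
(array([ 0,  0,  0,  0,  0,  0,  0, 40, 84, 49,  0,  0,  0,  0,  0,  0,  0,
        0,  0,  0,  1, 58, 78, 31,  0,  0,  0,  0,  0,  0]), array([446, 450, 454, 458, 462, 466, 470, 474, 478, 482, 486, 490, 494,
       498, 502, 506, 510, 514, 518, 522, 526, 530, 534, 538, 542, 546,
       550, 554, 558, 562, 566]))
[503.8524129  197.28300398  53.90952889] [486.00155958 188.7487404   51.70798349] [520.85180634 205.2788434   56.16186095] [-2.09483757e-02  2.07837894e+02]
[504.10109728 196.97416526  53.89381296]
359 [480.17612933 197.42599321  84.93696808] [474.78836043 187.61015476  70.2778848 ] [482.64566252 207.46703539  91.35098967]
325 [535.45231575 196.41984514  86.38199925] [529.76755064 186.77663114  70.05183673] [538.40686314 206.26877556  91.7649041 ]
rot [-0.0, 0.0, 0.021] shift cm [-2.4, -0.2, 13.0]
```

```bash
rm cmd.json
python3 - <<'E'
from h import *
json.dump(dict(p=[530.,195.,250.],q=[1,0,0,0]),open("cmd.json","w"))
plan(506.4,197.2,130,-1.2,False)
plan(506.4,197.2,31,-1.2)
E
```

```text
rot [0.0, 0.0, 0.021] shift cm [-2.36, -0.22, 12.0]
rot [0.0, 0.0, 0.021] shift cm [-2.36, -0.22, 21.9]
```

Emit:
carry_out --plan '[[[0,0,0.021,-2.36,-0.22,5,1],[0,0,0.021,-2.36,-0.22,9,1],[0,0,0.021,-2.36,-0.22,12,1],[0,0,0.021,-2.36,-0.22,15,1],[0,0,0.021,-2.36,-0.22,18,1],[0,0,0.021,-2.36,-0.22,20.5,1],[0,0,0.021,-2.36,-0.22,21.9,1],[0,0,0.021,-2.36,-0.22,21.9,1]]]' --force 40

```text
t: 2.2
ee_pos: [505.7, 197.8, 30.1]
orientation: [-0.0, 1.0, -0.01, -0.0]
force: [-0.2, -0.4, 0.8]
gripper_width: 1.001
gripper_force: 0.0
```

Emit:
carry_out --plan '[[[0,0,0,0,0,0,0.4],[0,0,0,0,0,0,0],[0,0,0,0,0,0,-0.3],[0,0,0,0,0,0,-1],[0,0,0,0,0,0,-1],[0,0,0,0,0,0,-1],[0,0,0,0,0,0,-1],[0,0,0,0,0,0,-1]]]' --force 40

```text
t: 3.2
ee_pos: [506.7, 197.5, 31.1]
orientation: [-0.001, 1.0, -0.01, 0.0]
force: [-1.3, -2.0, 5.0]
gripper_width: 0.177
gripper_force: 42.5
```

Run:
```python
from h import *
plan(506.4,197.2,161,-1.2)
plan(570,0,161,-1.2,False)
plan(570,0,60,-1.2)
```

```text
rot [0.0, 0.0, -0.0] shift cm [0.0, 0.0, -13.0]
rot [0.0, 0.0, -0.0] shift cm [6.77, 19.58, 0.0]
rot [0.0, 0.0, -0.0] shift cm [6.77, 19.58, 10.1]
```

Emit:
carry_out --plan '[[[0,0,0,0,0,-1,-1],[0,0,0,0,0,-2.5,-1],[0,0,0,0,0,-4.5,-1],[0,0,0,0,0,-6.5,-1],[0,0,0,0,0,-8.5,-1],[0,0,0,0,0,-10.5,-1],[0,0,0,0,0,-12.2,-1],[0,0,0,0,0,-13,-1]]]'

```text
t: 4.2
ee_pos: [506.8, 197.6, 162.2]
orientation: [-0.002, 1.0, -0.01, 0.001]
force: [-0.5, 0.2, -2.8]
gripper_width: 0.177
gripper_force: 41.4
```

Emit:
carry_out --plan '[[[0,0,0,0.7,2,0,-1],[0,0,0,2,5.5,0,-1],[0,0,0,3.4,9.8,1,-1],[0,0,0,4.8,14,3,-1],[0,0,0,6,17.5,5.5,-1],[0,0,0,6.6,19.2,8,-1],[0,0,0,6.77,19.58,9.5,-1],[0,0,0,6.77,19.58,10.1,-1]]]'

```text
t: 5.2
ee_pos: [569.6, 0.5, 58.4]
orientation: [-0.001, 1.0, -0.011, -0.001]
force: [0.2, 0.1, -2.5]
gripper_width: 0.18
gripper_force: 41.3
```

Emit:
carry_out --plan '[[[0,0,0,0,0,1,-1],[0,0,0,0,0,2,-1],[0,0,0,0,0,2.8,-1],[0,0,0,0,0,3.3,-1],[0,0,0,0,0,3.6,-1],[0,0,0,0,0,3.75,-1],[0,0,0,0,0,3.85,-1],[0,0,0,0,0,3.85,-1]]]'

```text
t: 6.2
ee_pos: [570.3, 0.4, 21.2]
orientation: [-0.001, 1.0, -0.01, 0.0]
force: [-0.8, -0.5, -2.0]
gripper_width: 0.176
gripper_force: 41.5
```

Emit:
carry_out --plan '[[[0,0,0,0,0,0.06,-1],[0,0,0,0,0,0.1,-1],[0,0,0,0,0,0.1,-0.65],[0,0,0,0,0,0.1,-0.5],[0,0,0,0,0,0.1,0],[0,0,0,0,0,0.1,0.5],[0,0,0,0,0,0.1,1],[0,0,0,0,0,0.1,1]]]'

```text
t: 7.2
ee_pos: [570.2, 0.5, 19.8]
orientation: [-0.001, 1.0, -0.01, 0.0]
force: [-0.5, -0.7, -0.1]
gripper_width: 0.999
gripper_force: 0.0
```

Run:
```python
from h import *
C=json.load(open("cmd.json")); C["p"][2]-=39.5; json.dump(C,open("cmd.json","w")); chk()
plan(570,0,180,-1.2,False)
plan(600,-150,270,-20)   # view rule and frame
```

```text
t 7.2 pos [5.702e+02 5.000e-01 1.980e+01] cmd [570.    0.   20.5] yaw -1.19 z [ 4.0e-04  1.9e-03 -1.0e+00] F [-0.5 -0.7 -0.1] w 84.9 gf 0.0
rot [0.0, 0.0, -0.0] shift cm [0.0, 0.0, -15.95]
rot [0.0, 0.0, 0.328] shift cm [3.32, 14.94, -24.95]
```

Emit:
carry_out --plan '[[[0,0,0,0,0,-3,1],[0,0,0,0,0,-8,1],[0,0,0,0,0,-13,1],[0,0,0.1,0.8,3.5,-17,1],[0,0,0.2,1.8,8,-21,1],[0,0,0.3,2.8,12.5,-24,1],[0,0,0.328,3.32,14.94,-24.95,1],[0,0,0.328,3.32,14.94,-24.95,1]]]'

```text
t: 8.2
ee_pos: [600.4, -151.8, 269.4]
orientation: [-0.001, 0.985, -0.175, 0.001]
force: [0.1, 0.3, -0.7]
gripper_width: 0.999
gripper_force: 0.0
```

Run:
```python
from h import *
for i in range(4): readout.get_obs(); vision.read_camera("wrist")
chk()
im,d,K,T=cam("wrist"); save("w2.png",cv2.resize(im,None,fx=1.4,fy=1.4,interpolation=cv2.INTER_CUBIC)); np.savez("w2.npz",im=im,d=d,K=K,T=T)
```

```text
t 8.4 pos [ 599.8 -149.2  268.4] cmd [ 600. -150.  270.] yaw -19.91 z [-8.0e-04  2.3e-03 -1.0e+00] F [-0.1  0.3  0.7] w 84.9 gf 0.0
```

View pics/w2.png

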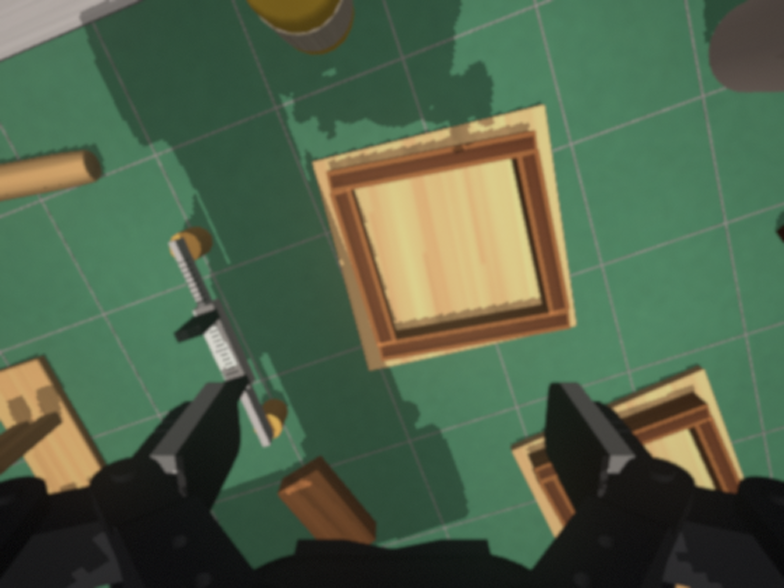

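The rule stands on the bench, feet near (190,242) and (272,420) in this enlarged view. The target frame's inside corners are near (355,190), (515,158), (541,305) and (396,333).

```bash
cat > fr.py <<'E'
from h import *
def fit(z):
    d,K,T=z["d"],z["K"],z["T"]; P=cloud(d,K,T)
    near=(abs(P[...,0]-576)<110)&(abs(P[...,1]+190)<110)
    top=(near&(P[...,2]>25.5)&(P[...,2]<40)).astype(np.uint8)
    top=cv2.morphologyEx(top,cv2.MORPH_CLOSE,np.ones((3,3)))
    cs,h=cv2.findContours(top,cv2.RETR_CCOMP,cv2.CHAIN_APPROX_NONE)
    holes=[c for c,hh in zip(cs,h[0]) if hh[3]>=0]; c=max(holes,key=cv2.contourArea)[:,0,:]
    zt=np.median(P[top>0][:,2]); fl=np.median(P[near&(P[...,2]>5)&(P[...,2]<15)][:,2]); print("top z",zt,"floor",fl,len(c))
    ray=np.stack([(c[:,0]-K[0,2])/K[0,0],(c[:,1]-K[1,2])/K[1,1],np.ones(len(c))],-1)@T[:3,:3].T
    w=T[:3,3]+ray*((31-T[2,3])/ray[:,2])[:,None]; w=w[:,:2]
    # hole contour pixels lie on rail (half px in rail) -> shrink handled by comparing to 120
    rc=cv2.boxPoints(cv2.minAreaRect(w.astype(np.float32)))
    L=[]
    lines=[]
    for i in range(4):
        a,b=rc[i],rc[(i+1)%4]
        for k in range(6):
            t=(b-a)/np.linalg.norm(b-a); n=np.array([-t[1],t[0]]); s=(w-a)@t; dd=(w-a)@n; Ln=np.linalg.norm(b-a)
            m=(abs(dd)<(14 if k==0 else 3))&(s>.15*Ln)&(s<.85*Ln)
            vx,vy,x0,y0=cv2.fitLine(w[m].astype(np.float32),cv2.DIST_HUBER,0,.01,.01).ravel()
            t=np.array([vx,vy]); p0=np.array([x0,y0]); ra=a; a=p0+t*((a-p0)@t); b=p0+t*((b-p0)@t)
        res=np.std((w[m]-p0)@np.array([-vy,vx])); lines.append((p0,t)); L.append(round(float(res),2))
    C=[]
    for i in range(4):
        (p,t),(q,u)=lines[i-1],lines[i]
        k=np.linalg.solve(np.stack([t,-u],1),q-p); C.append(p+t*k[0])
    C=np.array(C); print("res",L); print("corners",C.round(1).tolist(),"sides",[round(float(np.linalg.norm(C[i]-C[i-1])),1) for i in range(4)])
    for i in (0,1):
        v=C[i+2]-C[i]; print("diag",i,"len",np.linalg.norm(v).round(1),"mid",((C[i]+C[i+2])/2).round(1),"ang",np.degrees(np.arctan2(v[1],v[0])).round(2))
    return C
if __name__=="__main__":
    z=np.load("w2.npz"); fit(z); P=cloud(z["d"],z["K"],z["T"])
    m=(P[...,2]>37)&(P[...,2]<60)&(abs(P[...,1])<40)&(abs(P[...,0]-570)<100); q=P[m]; print("rule",len(q),cv2.minAreaRect(q[:,:2].astype(np.float32)))
    m=(P[...,2]>76)&(P[...,2]<90)&(abs(P[...,1])<40)&(abs(P[...,0]-570)<100)
    for s in (-1,1):
        g=P[m&(s*(P[...,0]-570)>0)]; print("grip",len(g),g.mean(0),g.min(0),g.max(0))
E
python3 fr.py
```

```text
top z 30.989186410650603 floor 8.89702946525199 437
res [0.32, 0.28, 0.29, 0.42]
corners [[510.79998779296875, -244.0], [629.0, -252.39999389648438], [648.0, -134.6999969482422], [529.5, -126.0]] sides [119.5, 118.6, 119.1, 118.8]
diag 0 len 175.4 mid [ 579.4 -189.4] ang 38.54
diag 1 len 160.9 mid [ 579.3 -189.2] ang 128.23
rule 1684 ((570.1881103515625, -1.257227897644043), (19.684467315673828, 175.8722686767578), 89.48185729980469)fr.py:37: RuntimeWarning: Mean of empty slice.
  g=P[m&(s*(P[...,0]-570)>0)]; print("grip",len(g),g.mean(0),g.min(0),g.max(0))
  ret = um.true_divide(
Traceback (most recent call last):
  File "fr.py", line 37, in <module>
    g=P[m&(s*(P[...,0]-570)>0)]; print("grip",len(g),g.mean(0),g.min(0),g.max(0))
                                                               ~~~~~^^^
ValueError: zero-size array to reduction operation minimum which has no identity
```

The frame fit is clean. The shorter diagonal (161) runs at 128.2° and the longer (175) at 38.5°, both with their middle at (579.3,-189.3).

Run:
```python
from h import *
print(readout.get_obs()["joint_pos"].round(2))
plan(570.2,-0.2,160,-91.2)
plan(570.2,-0.2,49,-91.2)
```

```text
[ 0.01  0.39  0.39 -0.   -1.57  1.22]
rot [-0.0, -0.0, 1.243] shift cm [-7.93, -13.06, 11.0]
rot [-0.0, -0.0, -0.0] shift cm [0.0, -0.0, 11.1]
```

Emit:
carry_out --plan '[[[0,0,0.18,-1,-1.7,2,1],[0,0,0.36,-2.5,-4,4,1],[0,0,0.54,-4,-6.5,6,1],[0,0,0.72,-5.5,-9,8,1],[0,0,0.9,-7,-11.5,10,1],[0,0,1.08,-7.93,-13.06,11,1],[0,0,1.243,-7.93,-13.06,11,1],[0,0,1.243,-7.93,-13.06,11,1]]]'

```text
t: 9.45
ee_pos: [569.9, 0.8, 159.2]
orientation: [0.001, -0.701, 0.713, 0.001]
force: [0.1, 0.4, 0.2]
gripper_width: 1.003
gripper_force: 0.0
```

Emit:
carry_out --plan '[[[0,0,0,0,0,2,1],[0,0,0,0,0,4,1],[0,0,0,0,0,6,1],[0,0,0,0,0,8,1],[0,0,0,0,0,9.5,1],[0,0,0,0,0,10.6,1],[0,0,0,0,0,11.1,1],[0,0,0,0,0,11.1,1]]]'

```text
t: 10.45
ee_pos: [570.4, 0.2, 48.4]
orientation: [0.001, -0.7, 0.714, 0.0]
force: [0.2, -0.3, 0.3]
gripper_width: 1.0
gripper_force: 0.0
```

Squeeze to the stop.

Emit:
carry_out --plan '[[[0,0,0,0,0,0,0.6],[0,0,0,0,0,0,0.45],[0,0,0,0,0,0,0.3],[0,0,0,0,0,0,0.15],[0,0,0,0,0,0,0],[0,0,0,0,0,0,-0.15],[0,0,0,0,0,0,-0.3],[0,0,0,0,0,0,-0.42]]]' --force 30

```text
t: 11.45
ee_pos: [572.9, 0.1, 51.6]
orientation: [0.003, -0.7, 0.714, -0.002]
force: [-1.1, 0.7, 12.6]
gripper_width: 0.292
gripper_force: 9.2
```

Emit:
carry_out --plan '[[[0,0,0,0,0,0,-0.5],[0,0,0,0,0,0,-0.6],[0,0,0,0,0,0,-0.6],[0,0,0,0,0,0,-0.6],[0,0,0,0,0,0,-0.6],[0,0,0,0,0,-0.1,-0.6],[0,0,0,0,0,-0.1,-0.6],[0,0,0,0,0,0,-0.6]]]'

```text
t: 12.45
ee_pos: [572.9, 0.1, 51.7]
orientation: [0.003, -0.7, 0.714, -0.002]
force: [-3.6, 0.4, 17.3]
gripper_width: 0.243
gripper_force: 29.4
```

Emit:
carry_out --plan '[[[0,0,0,0,0,-0.3,-0.6],[0,0,0,0,0,-0.8,-0.6],[0,0,0,0,0,-1.8,-0.6],[0,0,0,0,0,-3.2,-0.6],[0,0,0,0,0,-5,-0.6],[0,0,0,0,0,-6.5,-0.6],[0,0,0,0,0,-7.6,-0.6],[0,0,0,0,0,-8,-0.6]]]'

```text
t: 13.45
ee_pos: [570.6, 0.1, 129.2]
orientation: [0.001, -0.7, 0.714, 0.0]
force: [1.0, 0.1, -3.0]
gripper_width: 0.251
gripper_force: 29.6
```

Run:
```python
from h import *
C=json.load(open("cmd.json")); C["p"][2]+=80; json.dump(C,open("cmd.json","w"))
vision.read_camera("wrist"); chk()
im,d,K,T=cam("wrist"); save("w3.png",im); np.savez("w3.npz",im=im,d=d,K=K,T=T)
```

```text
t 13.5 pos [5.706e+02 1.000e-01 1.292e+02] cmd [ 5.702e+02 -2.000e-01  1.290e+02] yaw -91.2 z [ 0.0015  0.0022 -1.    ] F [ 0.8 -0.2 -2.6] w 21.1 gf 29.579709470272064
```

View pics/w3.png

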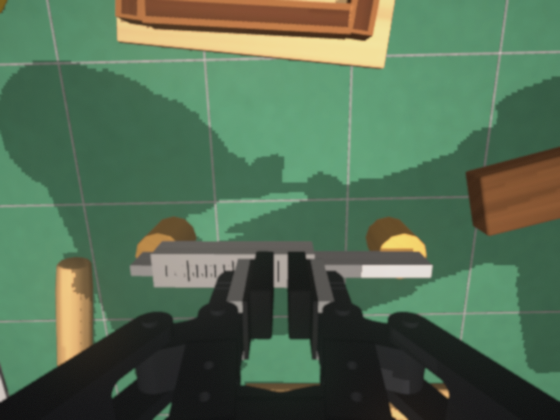

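The rule is held squeezed between the fingers. Its blade ends are at about (131,268) and (432,270), with the feet below at (165,240) and (395,240). Now I'll measure how it sits in the hand.

```bash
cat > inh.py <<'E'
from h import *
def inhand(z):
    K=z["K"]; d=z["d"]; C=np.array(vision.get_calibration("wrist")["tool_from_camera"]); Q=cloud(d,K,C)  # tool coords
    for nm,lo,hi in (("L",-75,-20),("R",20,75)):
        m=(abs(Q[...,0])<12)&(Q[...,1]>lo)&(Q[...,1]<hi)&(Q[...,2]>-5)&(Q[...,2]<25); q=Q[m]
        zc=np.median(q[:,2]); t=q[abs(q[:,2]-zc)<4]
        print(nm,len(q),"mean",t.mean(0).round(1),"x",np.percentile(t[:,0],[2,98]).round(1),"y",q[:,1].min().round(1),q[:,1].max().round(1),"slope z/y",np.polyfit(t[:,1],t[:,2],1)[0].round(3),"x/y",np.polyfit(t[:,1],t[:,0],1)[0].round(3))
    m=(abs(Q[...,1])<80)&(abs(Q[...,1])>45)&(abs(Q[...,0])<25)&(Q[...,2]>24)&(Q[...,2]<60)
    for s in (-1,1):
        q=Q[m&(s*Q[...,1]>0)]; print("foot",len(q),q.mean(0).round(1),q.min(0).round(1),q.max(0).round(1))
if __name__=="__main__": inhand(np.load("w3.npz"))
E
python3 inh.py
```

```text
L 4318 mean [  2.3 -42.5   8.3] x [-6.7  9.1] y -70.6 -20.0 slope z/y -0.005 x/y 0.075
R 3213 mean [ 3.  43.7 11.2] x [-1.7  4.3] y 20.0 70.6 slope z/y -0.006 x/y -0.01
foot 984 [  9.5 -56.1  34.7] [ -1.  -70.8  24. ] [ 13.2 -46.8  52.1]
foot 1106 [ 8.4 54.3 34.6] [-11.1  46.6  24. ] [13.1 70.6 51.9]
```

Run:
```python
from h import *
plan(655,-130,150,-141.8)
```

```text
rot [-0.0, -0.0, 0.883] shift cm [12.8, -8.76, -2.1]
```

Emit:
carry_out --plan '[[[0,0,0.08,0.8,-0.6,-0.7,-0.6],[0,0,0.22,2.8,-1.9,-1.4,-0.6],[0,0,0.38,5.2,-3.6,-2.1,-0.6],[0,0,0.54,7.8,-5.4,-2.1,-0.6],[0,0,0.7,10.3,-7.1,-2.1,-0.6],[0,0,0.82,12,-8.3,-2.1,-0.6],[0,0,0.883,12.8,-8.76,-2.1,-0.6],[0,0,0.883,12.8,-8.76,-2.1,-0.6]]]'

```text
t: 14.55
ee_pos: [654.8, -130.3, 147.6]
orientation: [-0.001, -0.327, 0.945, 0.001]
force: [0.2, -0.1, -3.7]
gripper_width: 0.249
gripper_force: 29.8
```

Run:
```python
from h import *; from fr import fit; from inh import inhand
for i in range(4): vision.read_camera("wrist")
chk()
im,d,K,T=cam("wrist"); save("w4.png",im); z=dict(im=im,d=d,K=K,T=T); np.savez("w4.npz",**z)
inhand(z)
fit(z)
```

```text
t 14.75 pos [ 654.9 -129.3  148.9] cmd [ 655. -130.  150.] yaw -141.71 z [-1.0e-04  2.1e-03 -1.0e+00] F [-0.6  0.5 -3.7] w 21.3 gf 29.824993014335632
L 4363 mean [  1.9 -42.9   8.3] x [-7.1  8.8] y -71.3 -20.0 slope z/y -0.007 x/y 0.077
R 3227 mean [ 2.6 43.1 11.1] x [-2.2  3.9] y 20.0 70.1 slope z/y 0.002 x/y -0.001
foot 993 [  9.1 -56.8  34.9] [ -0.8 -71.3  24. ] [ 12.8 -47.3  52.4]
foot 1075 [ 8.1 53.6 34.8] [-11.1  46.   24. ] [12.8 70.1 51.3]Traceback (most recent call last):
  File "<stdin>", line 6, in <module>
  File "fr.py", line 8, in fit
    holes=[c for c,hh in zip(cs,h[0]) if hh[3]>=0]; c=max(holes,key=cv2.contourArea)[:,0,:]
                                                      ~~~^^^^^^^^^^^^^^^^^^^^^^^^^^^
ValueError: max() iterable argument is empty
```

```bash
cat > reg.py <<'E'
from h import *
from scipy.optimize import least_squares
# w2 fit, scaled to sides of 120
Q0=np.array([[510.8,-244.],[629,-252.4],[648,-134.7],[529.5,-126.]]); c0=Q0.mean(0); Q0=c0+(Q0-c0)*120/119
def reg(z,Q=Q0-0):
    d,K,T=z["d"],z["K"],z["T"]; P=cloud(d,K,T)
    Qs=c0+(Q-c0)*119/120   # boundary pixels lie on the rail; same processing as the fit
    near=(abs(P[...,0]-576)<110)&(abs(P[...,1]+190)<110)
    top=(near&(P[...,2]>25.5)&(P[...,2]<36)).astype(np.uint8)
    low=(near&(P[...,2]<25.5)).astype(np.uint8)
    b=(top>0)&(cv2.dilate(low,np.ones((3,3)))>0)
    v,u=np.nonzero(b)
    ray=np.stack([(u-K[0,2])/K[0,0],(v-K[1,2])/K[1,1],np.ones(len(u))],-1)@T[:3,:3].T
    w=(T[:3,3]+ray*((31-T[2,3])/ray[:,2])[:,None])[:,:2]
    def dist(p):
        a=p[2]; Rm=np.array([[np.cos(a),-np.sin(a)],[np.sin(a),np.cos(a)]]); q=(Qs-c0)@Rm.T+c0+p[:2]
        D=[]; 
        for i in range(4):
            t=q[(i+1)%4]-q[i]; L=np.linalg.norm(t); t/=L; s=(w-q[i])@t; n=(w-q[i])@np.array([-t[1],t[0]])
            D.append(np.where((s>8)&(s<L-8),n,99))
        D=np.array(D); return D
    p=np.zeros(3)
    for tol in (6,4,2.5):
        D=dist(p); k=abs(D).argmin(0); m=abs(D).min(0)<tol
        f=lambda x:dist(x)[k[m],np.nonzero(m)[0]].clip(-10,10)
        p=least_squares(f,p,loss="soft_l1").x
    print("n per side",np.bincount(k[m],minlength=4),"shift",p[:2].round(2),"rot deg",np.degrees(p[2]).round(2),"rms",np.sqrt(np.mean(f(p)**2)).round(2))
if __name__=="__main__":
    for n in ("w2","w4"): reg(np.load(n+".npz"))
E
python3 reg.py
```

```text
n per side [115 121 120 123] shift [-0.12  0.03] rot deg -0.03 rms 0.45
n per side [ 92 219 220  91] shift [-1.22 -0.62] rot deg 0.14 rms 0.46
```

View pics/w4.png

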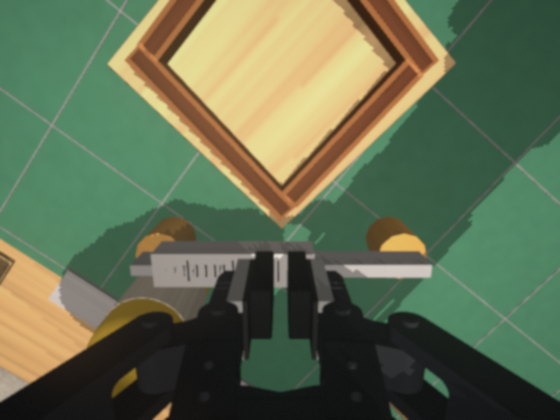

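The target frame fills the upper half of the view, near corner at (282,187), and the rule hangs below and parallel to the shorter diagonal. Camera bias largely cancels when frame and rule come from the same view.

Run:
```python
from h import *
plan(578.4,-189.1,105,-141.6)
```

```text
rot [-0.0, -0.0, -0.004] shift cm [9.68, 0.1, 4.5]
```

Emit:
carry_out --plan '[[[0,0,-0.004,0.8,0.1,0,-0.6],[0,0,-0.004,2.5,0.1,0,-0.6],[0,0,-0.004,5,0.1,0.5,-0.6],[0,0,-0.004,7.3,0.1,1.5,-0.6],[0,0,-0.004,9,0.1,2.7,-0.6],[0,0,-0.004,9.68,0.1,3.8,-0.6],[0,0,-0.004,9.68,0.1,4.5,-0.6],[0,0,-0.004,9.68,0.1,4.5,-0.6]]]'

```text
t: 15.8
ee_pos: [578.5, -188.6, 103.4]
orientation: [0.0, -0.329, 0.944, 0.001]
force: [-0.0, 0.9, -2.0]
gripper_width: 0.246
gripper_force: 29.8
```

Run:
```python
from h import *; from reg import reg; from inh import inhand
for i in range(4): vision.read_camera("wrist")
chk()
im,d,K,T=cam("wrist"); save("w5.png",im); z=dict(im=im,d=d,K=K,T=T); np.savez("w5.npz",**z)
inhand(z); reg(z)
```

```text
t 16.0 pos [ 579.2 -188.6  104.4] cmd [ 578.3 -189.1  105. ] yaw -141.53 z [ 0.0013  0.0017 -1.    ] F [-0.2  0.6 -3.5] w 20.9 gf 29.802636802196503
L 4354 mean [  1.9 -42.9   8.2] x [-7.1  8.8] y -70.9 -20.0 slope z/y -0.007 x/y 0.077
R 3222 mean [ 2.5 43.  10.8] x [-2.5  3.9] y 20.0 69.9 slope z/y -0.004 x/y -0.007
foot 993 [  9.1 -56.7  34.8] [ -0.9 -71.8  24. ] [ 13.  -47.5  52.3]
foot 1059 [ 8.1 53.5 35. ] [-11.3  46.   24. ] [12.7 69.9 52. ]
n per side [242   6   8 246] shift [-2.75 -1.15] rot deg -0.04 rms 0.32
```

View pics/w5.png

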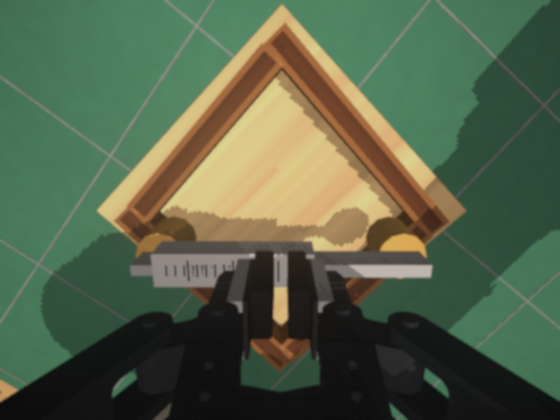

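```bash
sed -e 's/25\.5/29.2/g' -e 's/119\/120/120.4\/120/' reg.py > reg2.py
python3 - <<'E'
from reg2 import *
for n in ("w2","w4","w5"):
    z=np.load(n+".npz"); reg(z)
    P=cloud(z["d"],z["K"],z["T"]); m=(abs(P[...,0]-576)<110)&(abs(P[...,1]+190)<110)&(P[...,2]>27)&(P[...,2]<34); print(P[m][:,2].std(),np.median(P[m][:,2]))
E
```

```text
n per side [135 142 135 131] shift [-0.84 -0.14] rot deg -0.08 rms 0.73
0.8761657139747856 31.005078430144664
n per side [101 240 257 103] shift [-1.56 -0.8 ] rot deg 0.13 rms 0.61
0.8764194102760295 31.151557285646618
n per side [259   3  15 272] shift [-1.97 -0.88] rot deg -0.16 rms 0.48
0.7446582984143969 31.20746748203632
```

Emit:
carry_out --plan '[[[0,0,0,0.13,0.06,0.1,-0.6],[0,0,0,0.13,0.06,0.4,-0.6],[0,0,0,0.13,0.06,1,-0.6],[0,0,0,0.13,0.06,1.7,-0.6],[0,0,0,0.13,0.06,2.4,-0.6],[0,0,0,0.13,0.06,3,-0.6],[0,0,0,0.13,0.06,3.4,-0.6],[0,0,0,0.13,0.06,3.6,-0.6]]]'

```text
t: 17.05
ee_pos: [577.1, -189.1, 67.7]
orientation: [0.0, -0.329, 0.944, 0.001]
force: [0.5, 0.1, -2.7]
gripper_width: 0.245
gripper_force: 29.8
```

Emit:
carry_out --plan '[[[0,0,0,0,0,0.2,-0.6],[0,0,0,0,0,0.4,-0.6],[0,0,0,0,0,0.5,-0.6],[0,0,0,0,0,0.6,-0.6],[0,0,0,0,0,0.7,-0.6],[0,0,0,0,0,0.8,-0.6],[0,0,0,0,0,0.8,-0.6],[0,0,0,0,0,0.8,-0.6]]]'

```text
t: 18.05
ee_pos: [577.2, -189.0, 60.9]
orientation: [0.001, -0.329, 0.944, 0.001]
force: [-3.6, 2.9, 5.3]
gripper_width: 0.244
gripper_force: 29.4
```

Emit:
carry_out --plan '[[[0,0,0,0,0,0,-0.5],[0,0,0,0,0,0,-0.48],[0,0,0,0,0,0.02,-0.46],[0,0,0,0,0,0.04,-0.44],[0,0,0,0,0,0.06,-0.42],[0,0,0,0,0,0.08,-0.4],[0,0,0,0,0,0.1,-0.38],[0,0,0,0,0,0.1,-0.36]]]'

```text
t: 19.05
ee_pos: [577.5, -189.2, 59.1]
orientation: [0.001, -0.329, 0.944, 0.001]
force: [0.6, 0.1, 4.0]
gripper_width: 0.319
gripper_force: 3.2
```

Emit:
carry_out --plan '[[[0,0,0,0,0,0,-0.34],[0,0,0,0,0,0,-0.32],[0,0,0,0,0,0,-0.3],[0,0,0,0,0,0,-0.28],[0,0,0,0,0,0,-0.26],[0,0,0,0,0,0,-0.24],[0,0,0,0,0,0,-0.22],[0,0,0,0,0,0,-0.2]]]'

```text
t: 20.05
ee_pos: [576.8, -189.2, 58.7]
orientation: [0.0, -0.329, 0.944, 0.001]
force: [0.6, 0.3, -0.7]
gripper_width: 0.399
gripper_force: 0.2
```

Emit:
carry_out --plan '[[[0,0,0,0,0,0,-0.18],[0,0,0,0,0,0,-0.16],[0,0,0,0,0,0,-0.13],[0,0,0,0,0,0,-0.1],[0,0,0,0,0,0,-0.06],[0,0,0,0,0,0,0],[0,0,0,0,0,0,0.1],[0,0,0,0,0,0,0.2]]]'

```text
t: 21.05
ee_pos: [577.1, -189.1, 59.0]
orientation: [0.001, -0.329, 0.944, 0.001]
force: [-0.3, -0.5, 0.4]
gripper_width: 0.602
gripper_force: 0.0
```

Emit:
carry_out --plan '[[[0,0,0,0,0,0,0.4],[0,0,0,0,0,0,0.6],[0,0,0,0,0,0,0.8],[0,0,0,0,0,0,0.8],[0,0,0,0,0,-2,0.8],[0,0,0,0,0,-5,0.8],[0,0,0,0,0,-8,0.8],[0,0,0,0,0,-8,0.8]]]'

```text
t: 22.05
ee_pos: [578.7, -189.7, 142.0]
orientation: [0.003, -0.329, 0.944, -0.001]
force: [0.3, 0.1, -0.0]
gripper_width: 0.897
gripper_force: 0.0
```

Run:
```python
from h import *
for i in range(2): vision.read_camera("wrist")
chk()
im,d,K,T=cam("wrist"); save("w6.png",im); z=dict(im=im,d=d,K=K,T=T); np.savez("w6.npz",**z)
Q=cloud(d,K,np.array(vision.get_calibration("wrist")["tool_from_camera"])); P=cloud(d,K,T)
m=(P[...,2]>40)&(P[...,2]<95)&(abs(Q[...,0])<25)&(abs(Q[...,1])<110)
m2=m&(P[...,2]<66); q=Q[m2]; print("blade x",np.percentile(q[:,0],[2,50,98]),"y",q[:,1].min(),q[:,1].max(), "z",np.percentile(P[m2][:,2],[5,95]))
m3=m&(P[...,2]>80); q=Q[m3]; print("grips",np.histogram(q[:,1],bins=np.arange(-40,41,4)), q[:,1].min(),q[:,1].max())
```

```text
t 22.15 pos [ 577.  -189.1  138.8] cmd [ 578.3 -189.1  105. ] yaw -141.58 z [ 5.0e-04  2.4e-03 -1.0e+00] F [ 1.  -0.1 -0.9] w 76.6 gf 0.0
blade x [-6.97562613  2.70455518 10.36289982] y -74.30080951252495 71.63228507115173 z [42.53736067 54.58008967]
grips (array([  0,   0,   0,   0,   0, 143, 271, 149,   0,   0,   0,  40, 291,
       237,   0,   0,   0,   0,   0,   0]), array([-40, -36, -32, -28, -24, -20, -16, -12,  -8,  -4,   0,   4,   8,
        12,  16,  20,  24,  28,  32,  36,  40])) -18.18997793899859 15.527895637879748
```

View pics/w6.png

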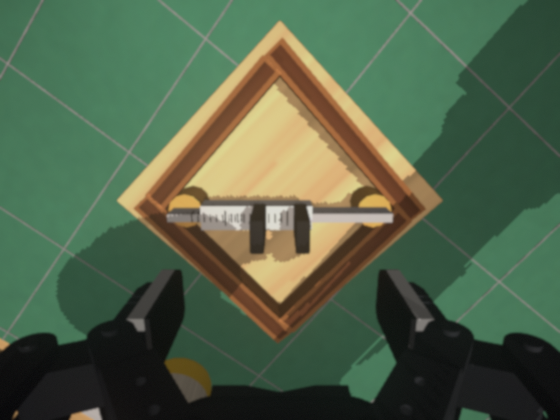

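The rule stands across the shorter diagonal, let go, with its feet in the left and right corners at (187,208) and (373,208). The grips measure 33.7 over their outer faces, so the slide is about 0.030, as expected. Next I take it again and turn it to the longer diagonal.

Emit:
carry_out --plan '[[[0,0,0,0,0,2,0.6],[0,0,0,0,0,4.5,0.6],[0,0,0,0,0,6.8,0.6],[0,0,0,0,0,7.9,0.6],[0,0,0,0,0,7.9,0.3],[0,0,0,0,0,7.9,0.1],[0,0,0,0,0,7.9,0],[0,0,0,0,0,7.9,-0.1]]]' --force 30

```text
t: 23.2
ee_pos: [577.5, -189.1, 60.6]
orientation: [0.001, -0.329, 0.944, 0.001]
force: [-0.8, 0.5, -0.5]
gripper_width: 0.451
gripper_force: 0.0
```

Emit:
carry_out --plan '[[[0,0,0,0,0,0,-0.18],[0,0,0,0,0,0,-0.24],[0,0,0,0,0,0,-0.3],[0,0,0,0,0,0,-0.36],[0,0,0,0,0,0,-0.42],[0,0,0,0,0,0,-0.5],[0,0,0,0,0,0,-0.6],[0,0,0,0,0,0,-0.6]]]'

```text
t: 24.2
ee_pos: [577.9, -189.4, 61.0]
orientation: [0.001, -0.329, 0.944, 0.0]
force: [-1.2, 1.5, 6.4]
gripper_width: 0.244
gripper_force: 29.5
```

Squeezed to the stop. Lift it straight out.

Emit:
carry_out --plan '[[[0,0,0,0,0,-0.2,-0.6],[0,0,0,0,0,-0.7,-0.6],[0,0,0,0,0,-1.6,-0.6],[0,0,0,0,0,-2.8,-0.6],[0,0,0,0,0,-4,-0.6],[0,0,0,0,0,-4.8,-0.6],[0,0,0,0,0,-5.2,-0.6],[0,0,0,0,0,-5.2,-0.6]]]'

```text
t: 25.2
ee_pos: [577.2, -189.1, 112.1]
orientation: [0.001, -0.329, 0.944, 0.001]
force: [0.2, -0.6, -3.1]
gripper_width: 0.247
gripper_force: 29.5
```

Run:
```python
from h import *; from inh import inhand
C=json.load(open("cmd.json")); C["p"]=[576.9,-189.4,113.0]; json.dump(C,open("cmd.json","w"))
vision.read_camera("wrist"); chk()
im,d,K,T=cam("wrist"); z=dict(im=im,d=d,K=K,T=T); np.savez("w7.npz",**z); inhand(z)
a=np.radians(38.54-90); tx=np.array([np.cos(a),np.sin(a)])
print("side hover"); h=np.array([578,-189.5])-90*tx; print(h); plan(h[0],h[1],150,38.54-90)
```

```text
t 25.25 pos [ 576.9 -189.1  111.7] cmd [ 576.9 -189.4  113. ] yaw -141.57 z [ 0.      0.0022 -1.    ] F [ 0.   0.6 -4. ] w 21.1 gf 29.54438477754593
L 4340 mean [  2.1 -42.9   8.4] x [-6.7  8.9] y -71.6 -20.0 slope z/y -0.006 x/y 0.073
R 3220 mean [ 2.1 43.6 10.6] x [-2.7  4. ] y 20.0 69.3 slope z/y -0.007 x/y -0.014
foot 1020 [  9.3 -57.1  34.4] [ -0.3 -71.6  24. ] [ 13.2 -46.1  52.3]
foot 1242 [ 8.1 54.  33.6] [-11.1  45.4  24. ] [12.8 69.6 53.3]
side hover
[ 521.92452364 -119.10439679]
rot [0.0, 0.0, -1.573] shift cm [-0.06, 8.92, -3.7]
```

Run:
```python
from h import *
C=json.load(open("cmd.json")); a=np.radians(-141.6); C["p"]=[576.9,-189.4,113.0]
C["q"]=R.from_matrix(np.array([[np.cos(a),np.sin(a),0],[np.sin(a),-np.cos(a),0],[0,0,-1.]])).as_quat().tolist(); json.dump(C,open("cmd.json","w"))
plan(577.3,-190,113,-51.4,False)
```

```text
rot [-0.0, 0.0, -1.574] shift cm [0.01, -0.07, 0.0]
```

Emit:
carry_out --plan '[[[0,0,-0.08,0,-0.07,0,-0.6],[0,0,-0.22,0,-0.07,0,-0.6],[0,0,-0.38,0,-0.07,0,-0.6],[0,0,-0.54,0,-0.07,0,-0.6],[0,0,-0.7,0,-0.07,0,-0.6],[0,0,-0.86,0,-0.07,0,-0.6],[0,0,-1.02,0,-0.07,0,-0.6],[0,0,-1.18,0,-0.07,0,-0.6]]]'

```text
t: 26.3
ee_pos: [577.2, -189.7, 111.3]
orientation: [-0.001, 0.8, -0.599, -0.001]
force: [-0.1, 0.0, -2.2]
gripper_width: 0.247
gripper_force: 29.5
```

Emit:
carry_out --plan '[[[0,0,-0.16,0,0,0,-0.6],[0,0,-0.3,0,0,0,-0.6],[0,0,-0.37,0,0,0,-0.6],[0,0,-0.394,0,0,0,-0.6],[0,0,-0.394,0,0,0,-0.6],[0,0,-0.394,0,0,0,-0.6],[0,0,-0.394,0,0,0,-0.6],[0,0,-0.394,0,0,0,-0.6]]]'

```text
t: 27.3
ee_pos: [577.5, -189.7, 112.0]
orientation: [-0.001, 0.901, -0.434, -0.0]
force: [-0.0, 0.2, -3.0]
gripper_width: 0.25
gripper_force: 29.5
```

Run:
```python
from h import *; from inh import inhand; from reg2 import reg
chk()
im,d,K,T=cam("wrist"); save("w8.png",im); z=dict(im=im,d=d,K=K,T=T); np.savez("w8.npz",**z); inhand(z); reg(z)
```

```text
t 27.3 pos [ 577.5 -189.7  112. ] cmd [ 576.9 -189.4  113. ] yaw -51.4 z [ 4.0e-04  1.9e-03 -1.0e+00] F [-0.   0.2 -3. ] w 21.2 gf 29.51978087425232
L 4289 mean [  2.1 -42.2   8.5] x [-6.8  9. ] y -70.2 -20.0 slope z/y -0.005 x/y 0.07
R 3220 mean [ 2.2 44.5 10.7] x [-2.4  4.1] y 20.0 70.5 slope z/y -0.007 x/y -0.016
foot 1044 [  9.3 -56.2  34.4] [ -0.4 -70.8  24. ] [ 13.3 -46.5  53. ]
foot 1281 [ 8.2 55.2 33.5] [-11.1  46.7  24. ] [13.1 71.  52.4]
n per side [271 238   3   8] shift [-0.88 -0.51] rot deg -0.03 rms 0.51
```

View pics/w8.png

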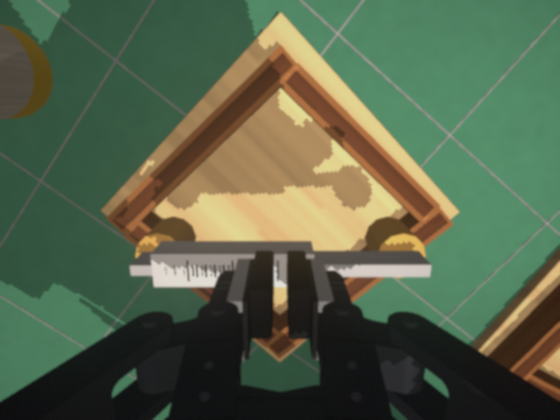

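The rule is now centred over the frame along the longer diagonal, with its feet at (165,240) and (395,240) well inside the left and right corners. Lower it.

Emit:
carry_out --plan '[[[0,0,0,0,-0.04,0.3,-0.6],[0,0,0,0,-0.05,1,-0.6],[0,0,0,0,-0.05,1.9,-0.6],[0,0,0,0,-0.05,2.8,-0.6],[0,0,0,0,-0.05,3.5,-0.6],[0,0,0,0,-0.05,4.1,-0.6],[0,0,0,0,-0.05,4.5,-0.6],[0,0,0,0,-0.05,4.6,-0.6]]]'

```text
t: 28.35
ee_pos: [577.9, -189.3, 65.7]
orientation: [-0.001, 0.901, -0.434, -0.0]
force: [0.7, -0.4, -3.5]
gripper_width: 0.253
gripper_force: 29.5
```

Emit:
carry_out --plan '[[[0,0,0,0,0,0.15,-0.6],[0,0,0,0,0,0.3,-0.6],[0,0,0,0,0,0.4,-0.6],[0,0,0,0,0,0.5,-0.6],[0,0,0,0,0,0.55,-0.6],[0,0,0,0,0,0.6,-0.6],[0,0,0,0,0,0.6,-0.6],[0,0,0,0,0,0.6,-0.6]]]'

```text
t: 29.35
ee_pos: [578.2, -189.4, 61.1]
orientation: [-0.001, 0.901, -0.433, 0.0]
force: [-2.5, 1.9, 5.6]
gripper_width: 0.251
gripper_force: 29.7
```

Emit:
carry_out --plan '[[[0,0,0,0,0,0,-0.5],[0,0,0,0,0,0,-0.48],[0,0,0,0,0,0.02,-0.46],[0,0,0,0,0,0.04,-0.44],[0,0,0,0,0,0.06,-0.42],[0,0,0,0,0,0.08,-0.4],[0,0,0,0,0,0.1,-0.38],[0,0,0,0,0,0.1,-0.36]]]'

```text
t: 30.35
ee_pos: [578.2, -189.4, 59.1]
orientation: [-0.001, 0.901, -0.433, 0.0]
force: [2.3, 0.5, 4.1]
gripper_width: 0.319
gripper_force: 3.0
```

Emit:
carry_out --plan '[[[0,0,0,0,0,0.01,-0.34],[0,0,0,0,0,0.02,-0.32],[0,0,0,0,0,0.03,-0.3],[0,0,0,0,0,0.04,-0.28],[0,0,0,0,0,0.05,-0.26],[0,0,0,0,0,0.06,-0.24],[0,0,0,0,0,0.07,-0.22],[0,0,0,0,0,0.08,-0.2]]]'

```text
t: 31.35
ee_pos: [577.8, -189.2, 58.0]
orientation: [-0.001, 0.901, -0.434, -0.0]
force: [-0.4, 1.5, 3.2]
gripper_width: 0.397
gripper_force: 2.4
```

Emit:
carry_out --plan '[[[0,0,0,0,0,0,-0.18],[0,0,0,0,0,0.01,-0.16],[0,0,0,0,0,0.02,-0.14],[0,0,0,0,0,0.03,-0.12],[0,0,0,0,0,0.04,-0.1],[0,0,0,0,0,0.05,-0.08],[0,0,0,0,0,0.06,-0.06],[0,0,0,0,0,0.06,-0.04]]]'

```text
t: 32.35
ee_pos: [577.8, -189.3, 57.3]
orientation: [-0.001, 0.901, -0.434, -0.0]
force: [1.3, 0.5, -0.6]
gripper_width: 0.481
gripper_force: 3.1
```

Emit:
carry_out --plan '[[[0,0,0,0,0,0,-0.02],[0,0,0,0,0,0.01,0],[0,0,0,0,0,0.02,0.02],[0,0,0,0,0,0.03,0.04],[0,0,0,0,0,0.03,0.06],[0,0,0,0,0,0.03,0.08],[0,0,0,0,0,0.03,0.1],[0,0,0,0,0,0.03,0.12]]]'

```text
t: 33.35
ee_pos: [578.2, -189.4, 57.5]
orientation: [-0.001, 0.901, -0.434, 0.0]
force: [-0.2, 0.5, -0.5]
gripper_width: 0.562
gripper_force: 0.0
```

Released around the expected 47 mm. Open further slowly, then rise.

Emit:
carry_out --plan '[[[0,0,0,0,0,0,0.14],[0,0,0,0,0,0,0.17],[0,0,0,0,0,0,0.2],[0,0,0,0,0,0,0.25],[0,0,0,0,0,0,0.35],[0,0,0,0,0,0,0.5],[0,0,0,0,0,0,0.7],[0,0,0,0,0,0,0.9]]]'

```text
t: 34.35
ee_pos: [577.9, -189.3, 57.2]
orientation: [-0.001, 0.901, -0.434, -0.0]
force: [0.1, -0.4, -0.3]
gripper_width: 0.951
gripper_force: 0.0
```

Emit:
carry_out --plan '[[[0,0,0,0,0,0,0.9],[0,0,0,0,0,-1,0.9],[0,0,0,0,0,-3,0.9],[0,0,0,0,0,-6,0.9],[0,0,0,0,0,-9,0.9],[0,0,0,0,0,-11,0.9],[0,0,0,0,0,-12,0.9],[0,0,0,0,0,-12,0.9]]]'

```text
t: 35.35
ee_pos: [578.2, -189.5, 177.9]
orientation: [-0.001, 0.901, -0.434, 0.0]
force: [0.8, 0.9, -0.5]
gripper_width: 0.948
gripper_force: 0.0
```

Run:
```python
from h import *
for i in range(3): vision.read_camera("wrist")
chk()
im,d,K,T=cam("wrist"); save("w9.png",im)
Q=cloud(d,K,np.array(vision.get_calibration("wrist")["tool_from_camera"])); P=cloud(d,K,T)
m3=(P[...,2]>78)&(P[...,2]<97)&(abs(Q[...,0])<25)&(abs(Q[...,1])<45); q=Q[m3]; print("grips",q[:,1].min(),q[:,1].max(),np.percentile(P[m3][:,2],[2,98]))
```

```text
t 35.5 pos [ 577.4 -189.4  176.1] cmd [ 576.9 -189.4  113. ] yaw -51.39 z [-0.0015  0.0024 -1.    ] F [ 0.1  1.3 -0.2] w 80.6 gf 0.0
grips -22.582160682854582 22.717757511949216 [79.00755043 90.20124877]
```

View pics/w9.png

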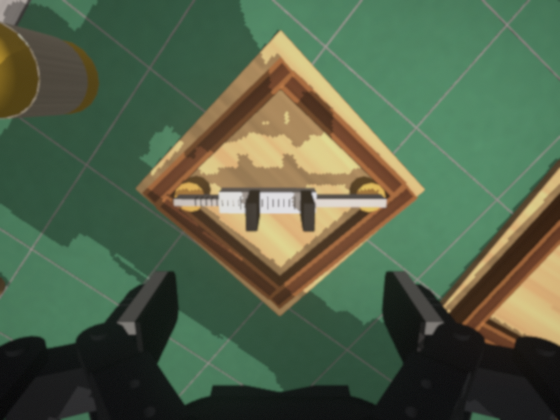

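The rule stands free across the longer diagonal, with its feet in the corners at (190,195) and (370,195). The grips measure 45.3 over their outer faces, so the slide is 0.0187. The longer diagonal gives a foot spacing of 141.3, which matches.

```bash
python3 -c "
from h import *
print(workorder.job_done())"
```

```text
the job is handed in; nothing more can be done
None
```

The job is handed in: I measured the shorter diagonal (about 162 mm), then the longer (about 177 mm), so the frame is out of square by about 15 mm; the rule is left standing, let go, across the longer one.

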